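Roll a sample vial onto the reading line and scan it

ROBOT

A 6-joint arm with a two-finger parallel gripper is mounted at the origin on the work surface. World frame = base frame: x ahead of the robot, y to its left, z up, the work surface at z = 0. Lengths are in mm, angles in rad, forces in N, time in s.
With the tool pointing down it reaches from about 250 to 725 mm from the base axis. Payload 4 kg.
Tool frame: the origin (TCP) lies at the very end of the fingers, on their centre line; the grasp point (between the pads) lies 19 mm behind it; z points along the fingers, y is the line along which they close (so a half turn about z gives the same grasp; the last joint's range is limited). The gripper opens to 85 mm and grips with 20 to 120 N. Pads are 22 mm wide; open, the fingers measure 114 mm over their backs; the gripper's body (76 mm by 85 mm) begins 54 mm behind the grasp point. The pads swing forward as they close: fully open they stand 13 mm farther back than shut.
Start: joints at [-1.116, 0.241, 0.005, 1.335, 0, 1.571], TCP at [219.639, -449.175, 231.306] pointing down, gripper open.
Joint ranges: [-2.72, 2.72], [-1.05, 1.87], [-1.09, 1.28], [-1.99, 2.15], [-1.42, 1.44], [-3.14, 3.14]. Speed limits (rad/s): [2.79, 2.79, 3.14, 3.14, 3.14, 3.14].

INTERFACE

Orientations are given as a rotation vector (axis times angle).
In Python, from cell import readout, grab_frame, camera_model, workorder gives the robot as it stands.
- The arm moves only by the tool move_arm, never from a script. Its argument "rows" is a list that holds one entry, the list of rows, each a list of 7 numbers: the closure, from 0 (fully open) to 1 (shut), then the shift along the tool's x, y, z scaled (see below), then the turn, a rotation vector about the tool's x, y, z scaled (see below). A call has 1 to 5 rows; each row shifts and turns the commanded pose from where the row before left it, along the tool's axes as they then stand; what a row does not reach is not made up. The controller multiplies each number of a shift by 0.2 m and each number of a turn by 1.5 rad. A row lasts 1/12 s, in which the tool goes at most 41.7 mm and 7.16 degrees, less where a joint would pass 70% of its speed; a pose out of reach is approached as far as the arm can. A call with a number of a shift or a turn outside -1 to 1 is refused whole. A call with a gripper value outside its range is refused whole. The fingers move at their own pace and stop on an object; "newtons" is the grip in N (left out, the last holds). Time passes only in rows, so rows that do not move let the fingers close. It gives the time, the measured TCP pose, the force, the opening and the grip force at its end, in the units of the state.
- readout.sense(): the state, without advancing time (a new reading comes with each control period).
- grab_frame(name): name is "scene" or "top" or "wrist"; returns the picture (384x512x3 uint8, blue, green, red); there is no depth.
- camera_model(name): a dict with "vfov" (degrees; the focal length in pixels is half the picture's height over the tangent of half this angle, whatever the lens; pixels are square), "cx", "cy" (the principal point, pixels), "R" (3x3) and "t" (3): a world point X has camera coordinates R X + t. Camera axes: x right, y down, z forward; pixel columns grow to the right and rows downward; lengths in mm; the calibration is good to about 2 mm. The wrist camera is an equidistant fisheye: a pixel r from the principal point sees the ray r / f radians off the axis. A picture is of the moment at which its call begins: read the wrist's pose just before it. camera_model takes no time and is no camera call; for the wrist camera it gives the pose at the moment of the call.
- workorder.hand_in(): hands the job in; it is judged then, once.
The state is a dict: "clock": time; "joint_positions": joint angles; "joint_velocities": joint speeds; "tau": joint torques, N m; "position": TCP position; "ee_rot": TCP orientation; "wrist_force": force on the tool from outside, world axes, zero at the start; "wrist_torque": the same for the moment, N m; "gripper_width": finger opening in mm; "finger_force": force on a finger pad.
Only numpy, scipy, OpenCV 4.12 (cv2) and the standard library are available. Lean on these libraries where they do the work, as an engineer would, in place of code of your own. Each camera call takes 0.05 s, during which the arm holds its last target. There are 200 camera calls.

TASK

Roll the lying sample vial across the grey mat, by pushing its top sideways with the fingertips, until it lies still along the dark line, centred over it; do not pick it up or just drag it. Then press the button on top of the white code reader all the way down and let go. Leave the small tin and the two upright vials where they stand.

Things in the scene. Friction and masses are not known exactly. Their poses are not given: they have to be found in the camera images.
- vial: lying sample vial, amber glass, paper band, flush white cap: cylinder 30 mm diameter, 80 mm long, about 60 g. Origin at its centre, 15 mm above the mat; x = its axis (cap at +x); y, z turn as it rolls. Starts 45-70 mm to either side of the line, within 0.12 rad of parallel. Pressed on top it rolls without slip, half as far as the finger moves; the soft mat stops it within millimetres
- station: fixed reading station: grey mat 190 (x) by 220 (y) by 6 mm thick and, at its +x end, a white code reader box 75 by 130 by 50 mm high, centred 132.5 mm from the mat centre. Origin: centre of the mat underside, on the bench; x along the dark line towards the reader, y across the mat, z up. The line, 8 mm wide and 186 mm long, is on the mat top at y = 0
- line_mid (a point): the place on the line where the vial belongs: on the mat's top (6 mm above the bench), on the line's centreline, 15 mm from the mat's centre on the side away from the reader; axes parallel to the station's
- scan_button_top (a point): centre of the top of the reader's push button, a grey round cap 32 mm in diameter in a black housing on top of the reader box; pressed straight down
- scan_button (a joint): travel of the button: 0 up, 0.006 m fully down (5 N there); it springs back when let go
- tin: small round metal tin, 31 mm in diameter and 14 mm high, loose, standing on the mat on the other side of the line from the vial (45 to 70 mm from it). Origin at the centre of its underside. To be left alone
- upright_vial1: vial like the first but standing upright on the bench beside the mat's +y edge: 30 mm in diameter, 80 mm high. Origin at the centre of its underside. To be left alone
- upright_vial2: the same, beside the mat's -y edge. To be left alone
Mind the look-alikes: they are no part of the job. What is shaped like the vial but brown, green or purple is not meant.

How it is judged:
By the outcome, as a careful person would: the job done as asked, in the order asked, and still so for the second after the job is handed in, with the robot touching nothing.
It also fails if it takes over 56 s, if anything falls off the work surface, if the arm or the gripper's body presses on something with over 40 N, if the wrist force passes 120 N, or if a joint passes its speed limit or range.

## Working session

There is one attempt and no reset: what is moved stays moved. The work goes in short steps, Python scripts to look and compute and a tool call to move; the robot and the scene stay as the last step left them, time stands still between calls to the robot, and variables do not carry over. Pictures are saved under pics/ and viewed, at most 10 in all, crops included, and the job is handed in when it is done.

Besides the shell and the picture viewer there is one more tool, called after "Emit:" as name(argument=value, ...) on one line, values as JSON. move_arm: Moves the arm, as the interface text tells. Its arguments: {"type":"object","properties":{"rows":{"type":"array","items":{"type":"array","items":{"type":"array","items":{"type":"number"}}}},"newtons":{"type":"number"}},"required":["rows"]}

```bash
mkdir -p pics; ls; python3 - <<'E'
from cell import readout, grab_frame, camera_model
import cv2,numpy as np
s=readout.sense();print({k:np.round(v,3).tolist() for k,v in s.items()})
for n in("top","scene"):
    f=grab_frame(n);cv2.imwrite(f"pics/{n}0.png",f);print(n,camera_model(n))
a=cv2.imread("pics/top0.png");b=cv2.imread("pics/scene0.png")
E
```

```text
pics
{'clock': 0.0, 'joint_positions': [-1.116, 0.241, 0.004, 1.335, -0.0, 1.571], 'joint_velocities': [0.0, 0.0, -0.002, 0.0, 0.001, 0.001], 'tau': [0.001, -37.232, 25.24, 0.017, 0.0, 0.0], 'position': [219.36, -448.628, 230.413], 'ee_rot': [-3.059, -0.708, 0.001], 'wrist_force': [0.944, -0.91, -0.493], 'wrist_torque': [0.043, 0.017, 0.043], 'finger_force': 0.0, 'gripper_width': 85.294}
top {'vfov': 44.61868571521636, 'cx': 258.39954576910344, 'cy': 188.74896609126625, 'R': array([[-0.00887242, -0.9998127 , -0.01720013],
       [-0.99348752,  0.01076769, -0.11343101],
       [ 0.11359497,  0.01608171, -0.99339698]]), 't': array([ 62.90061297, 506.24733776, 884.17751823])}
scene {'vfov': 50.21891776798423, 'cx': 254.71559021702714, 'cy': 191.692770106279, 'R': array([[ 0.65709724,  0.75378572, -0.00550488],
       [ 0.56866461, -0.500489  , -0.65278735],
       [-0.49481691,  0.42581434, -0.7575212 ]]), 't': array([-381.35722354, -212.24280119,  993.91708105])}
```

View pics/top0.png

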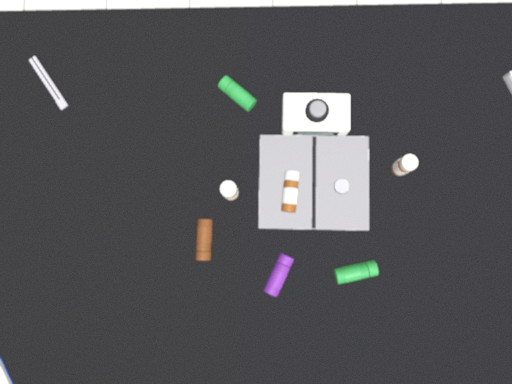

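View pics/scene0.png

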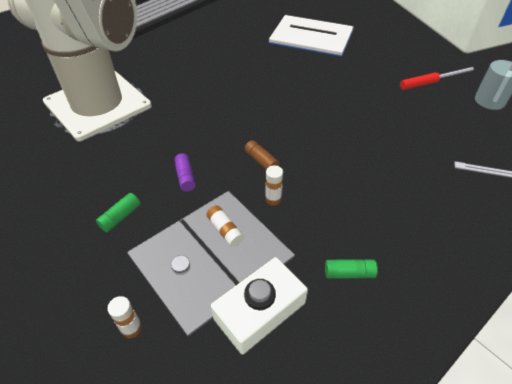

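Top view: candidates are the vial with amber glass, paper band and white cap on the mat at (291,191), brown (205,240), purple (279,275), greens (237,93) and (356,272), and uprights (230,190) and (405,165). I choose (291,191). The tin is at (342,186), the line at column 314, the button at (317,109).

```bash
cat > h.py <<'E'
import cv2,numpy as np
from cell import readout, grab_frame, camera_model
def ray(m,p,fish=False):
    f=192/np.tan(np.radians(m["vfov"]/2)); d=np.array([p[0]-m["cx"],p[1]-m["cy"]])/f
    if fish:
        r=np.hypot(*d); v=np.array([*(d/max(r,1e-9)*np.sin(r)),np.cos(r)])
    else: v=np.array([*d,1.])
    R=np.array(m["R"]); return -R.T@np.array(m["t"]),R.T@v/np.linalg.norm(v)
def plane(m,p,z,fish=False):
    o,d=ray(m,p,fish); return o+d*(z-o[2])/d[2]
def tri(rs):
    A=sum(np.eye(3)-np.outer(d,d) for o,d in rs); b=sum((np.eye(3)-np.outer(d,d))@o for o,d in rs)
    X=np.linalg.solve(A,b); return X,[round(float(np.linalg.norm(np.cross(X-o,d))),1) for o,d in rs]
def proj(m,X,fish=False):
    f=192/np.tan(np.radians(m["vfov"]/2)); c=np.array(m["R"])@X+m["t"]
    if fish:
        r=np.hypot(c[0],c[1]); k=np.arctan2(r,c[2])/r
    else: k=1/c[2]
    return np.array([m["cx"]+f*k*c[0],m["cy"]+f*k*c[1]])
def blob(mask,seed):
    n,l,s,c=cv2.connectedComponentsWithStats(mask.astype(np.uint8)); k=l[int(seed[1]),int(seed[0])]
    return (l==k).astype(np.uint8),s[k],c[k]
E
python3 - <<'E'
from h import *
a=cv2.imread("pics/top0.png");b=cv2.imread("pics/scene0.png");mt=camera_model("top");ms=camera_model("scene")
g=a.astype(int)
def show(n,img,seed,f):
    m,s,c=blob(f,seed);cn=max(cv2.findContours(m,0,2)[0],key=cv2.contourArea)
    print(n,s.tolist(),c.round(1),[np.round(v,1) if not np.isscalar(v) else round(v,1) for v in cv2.minAreaRect(cn)]);return cn
hsv=cv2.cvtColor(a,cv2.COLOR_BGR2HSV)
for p in [(270,160),(350,150),(314,180),(291,175),(291,185),(291,195),(342,186),(317,109),(317,125)]:print(p,a[p[1],p[0]],end=' ')
gray=(g.min(2)>90)&(g.max(2)<165)&(g.max(2)-g.min(2)<20)
show("matL",a,(270,160),gray);show("matR",a,(350,150),gray)
# line edges by sub-pixel columns
for r in (145,160,180,200,220):
    row=255-g[r,306:323].mean(1); row=np.clip(row-row[[0,1,-1,-2]].mean()-5,0,None); x=(row*np.arange(306,323)).sum()/row.sum(); print(r,round(x,2),plane(mt,(x,r),6).round(1))
big=np.hstack([cv2.resize(a[80:240,200:420],None,fx=2,fy=2,interpolation=2),cv2.resize(b[190:350,120:300],None,fx=2,fy=2,interpolation=2)])
cv2.imwrite("pics/crop1.png",big);print(big.shape)
E
```

```text
(270, 160) [217 213 215] (350, 150) [218 214 216] (314, 180) [94 90 88] (291, 175) [255 255 255] (291, 185) [104 165 220] (291, 195) [255 255 255] (342, 186) [255 247 250] (317, 109) [215 212 214] (317, 125) [255 255 255] matL [0, 0, 512, 384, 194992] [255.2 192.2] [array([255.5, 191.5]), array([383., 511.]), 90.0]
matR [0, 0, 512, 384, 194992] [255.2 192.2] [array([255.5, 191.5]), array([383., 511.]), 90.0]
145 313.79 [597.2 -54.4   6. ]
160 313.64 [566.5 -53.4   6. ]
180 313.64 [525.9 -52.5   6. ]
200 313.41 [485.8 -51.2   6. ]
220 313.2 [446.  -49.9   6. ]
(320, 800, 3)
```

View pics/crop1.png

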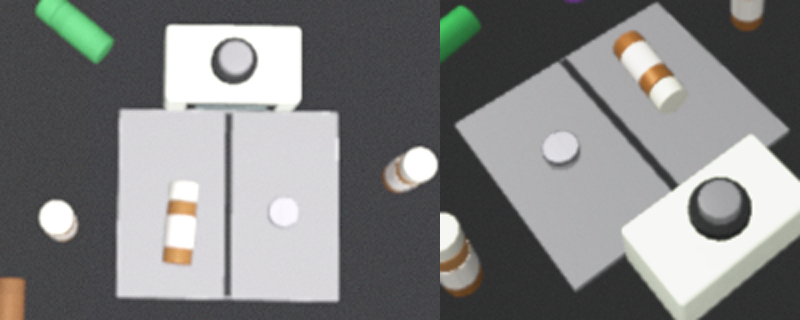

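The crop confirms the chosen vial: amber glass with paper band and white cap, lying left of the line, cap towards the reader. Next, measuring from both views.

```bash
python3 - <<'E'
from h import *
a=cv2.imread("pics/top0.png");b=cv2.imread("pics/scene0.png");mt=camera_model("top");ms=camera_model("scene")
g=a.astype(int)
gray=(g.min(2)>150)&(g.max(2)<235)&(g.max(2)-g.min(2)<15)
cs=[]
for s in [(270,160),(355,150)]:
    m,st,c=blob(gray,s);cn=max(cv2.findContours(m,0,2)[0],key=cv2.contourArea);cs.append(cn);print(st)
h=cv2.convexHull(np.vstack(cs));r=cv2.minAreaRect(h);bx=cv2.boxPoints(r);print(r);P=np.array([plane(mt,p,6) for p in bx]);print(P.round(1),P.mean(0).round(1))
# vial in top: amber or white region in mat-left
hs=cv2.cvtColor(a,cv2.COLOR_BGR2HSV).astype(int)
v=((hs[...,1]>60)|(g.min(2)>240));v[:,:262]=0;v[:,312:]=0;v[:165]=0;v[225:]=0
m,st,c=blob(v,(291,193));cn=max(cv2.findContours(m,0,2)[0],key=cv2.contourArea);r=cv2.minAreaRect(cn);print("vial top",st,c,r)
ct=np.array(r[0])
g2=b.astype(int);h2=cv2.cvtColor(b,cv2.COLOR_BGR2HSV).astype(int)
for p in [(222,222),(238,238),(215,212),(240,205),(260,287),(180,264)]:print(p,b[p[1],p[0]])
v2=((h2[...,1]>60)|(g2.min(2)>225));w=np.zeros_like(v2);w[200:250,200:248]=v2[200:250,200:248]
m,st,c=blob(w,(222,224));cn=max(cv2.findContours(m,0,2)[0],key=cv2.contourArea);r2=cv2.minAreaRect(cn);print("vial scene",st,c,r2)
print("vial tri",tri([ray(mt,ct),ray(ms,r2[0])]))
def disc(img,seed,lo,hi):
    gg=img.astype(int).mean(2);m,st,c=blob((gg>lo)&(gg<hi),seed);print(st,c);return c
bt=disc(a,(317,109),150,235);bs=disc(b,(260,288),95,235)
print("button",tri([ray(mt,bt),ray(ms,bs)]))
t=disc(a,(342,186),236,256);print("tin",plane(mt,t,20))
E
```

```text
[ 258   93  112  138 9625]
[ 258   93  112  138 9625]
((313.69671630859375, 161.03799438476562), (110.538330078125, 137.02867126464844), 0.8069294095039368)
[[ 429.7   60.8    6. ]
 [ 709.7   54.5    6. ]
 [ 703.2 -171.2    6. ]
 [ 424.5 -157.4    6. ]] [566.8 -53.3   6. ]
vial top [282 171  17  41 476] [290.55462185 191.49579832] ((290.1844482421875, 190.9713134765625), (13.942503929138184, 40.83161926269531), 5.19442892074585)
(222, 222) [243 244 245]
(238, 238) [152 163 163]
(215, 212) [165 197 226]
(240, 205) [168 167 167]
(260, 287) [169 167 167]
(180, 264) [223 219 221]
vial scene [207 205  31  36 467] [221.71520343 222.1627409 ] ((221.7896270751953, 222.52410888671875), (37.87570571899414, 16.266000747680664), 49.76364517211914)
vial tri (array([500.70817616,  -5.09522082,  32.32607621]), [1.5, 1.5])
[310  99  18  18 228] [317.72368421 107.94736842]
[243 278  33  33 510] [258.87254902 290.87058824]
button (array([655.40368179, -56.8332138 ,  69.61734978]), [0.1, 0.1])
[335 179  14  14 155] [341.71612903 185.29677419]
tin [ 512.97215075 -105.98085222   20.        ]
```

Emit:
move_arm(rows=[[[0, 0, 0, -0.2, 0, 0, 0], [0, 0, 0, -0.2, 0, 0, 0]]])

```text
clock: 0.27
position: [218.2, -446.3, 308.2]
ee_rot: [-3.05, -0.706, 0.004]
wrist_force: [0.7, -1.7, 1.0]
gripper_width: 85.1
finger_force: 0.0
```

Measured so far: vial at about (501,-5), the line through y≈-52 with yaw≈-0.03, button top at about (655,-57,70). Now moving over the mat for the wrist camera.

Emit:
move_arm(rows=[[[0.5, 0.18, -0.1, 0, 0, 0, 0], [1, 0.18, -0.1, 0, 0, 0, 0], [1, 0.18, -0.1, 0, 0, 0, 0], [1, 0.18, -0.1, 0, 0, 0, 0], [1, 0.18, -0.1, 0, 0, 0, 0]]])

```text
clock: 0.68
position: [337.8, -278.6, 311.0]
ee_rot: [-3.061, -0.707, 0.0]
wrist_force: [1.4, -0.3, -0.2]
gripper_width: 25.4
finger_force: 0.0
```

Emit:
move_arm(rows=[[[1, 0.18, -0.1, 0, 0, 0, 0], [1, 0.18, -0.1, 0, 0, 0, 0], [1, 0.18, -0.1, 0, 0, 0, 0], [1, 0.18, -0.1, 0, 0, 0, 0.08], [1, 0, 0, 0, 0, 0, 0.08]]])

```text
clock: 1.1
position: [431.6, -144.4, 310.6]
ee_rot: [-3.118, -0.364, -0.001]
wrist_force: [-0.2, -0.4, 0.6]
gripper_width: -0.2
finger_force: 0.0
```

Emit:
move_arm(rows=[[[1, 0, 0, 0, 0, 0, 0.08], [1, 0, 0, 0, 0, 0, 0.08], [1, 0, 0, 0, 0, 0, 0], [1, 0, 0, 0, 0, 0, 0]]])

```text
clock: 1.43
position: [428.8, -149.3, 311.0]
ee_rot: [-3.141, 0.011, 0.001]
wrist_force: [-0.3, -0.3, -0.6]
gripper_width: 0.0
finger_force: 0.0
```

```bash
python3 - <<'E'
from h import *
import pickle
s=readout.sense();m=camera_model("wrist");f=grab_frame("wrist");cv2.imwrite("pics/w1.png",f);pickle.dump(m,open("pics/w1.pkl","wb"));print(m,s["position"],s["ee_rot"],s["joint_positions"],s["gripper_width"])
E
```

```text
{'vfov': 65.70646984690485, 'cx': 257.19492111141295, 'cy': 190.73216237094934, 'R': array([[-8.26001545e-03, -9.99965627e-01, -7.19536200e-04],
       [-9.56658450e-01,  7.69281333e-03,  2.91110685e-01],
       [-2.91095143e-01,  3.09292914e-03, -9.56689109e-01]]), 't': array([-145.11042947,  350.25215598,  580.42826222])} [ 428.75912852 -149.29007453  310.97721237] [-3.14132391e+00  1.13746914e-02  1.19996430e-03] [-3.35052868e-01  1.28271477e-01  7.18862332e-02  1.51521416e+00
 -1.41698427e-05  2.81378173e+00] 0.01387671342293889
```

View pics/w1.png

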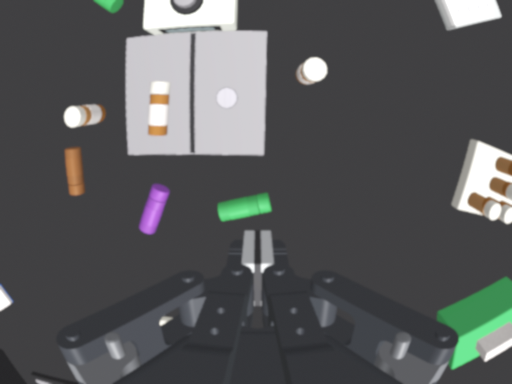

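Emit:
move_arm(rows=[[[1, 0.076, -0.04, 0.15, 0, 0, 0], [1, 0.076, -0.04, 0.15, 0, 0, 0], [1, 0.076, -0.04, 0.15, 0, 0, 0], [1, 0.076, -0.04, 0.15, 0, 0, 0], [1, 0.076, -0.04, 0.15, 0, 0, -0.08]]])

```text
clock: 1.9
position: [505.7, -110.3, 160.1]
ee_rot: [3.137, 0.177, 0.001]
wrist_force: [0.3, 0.1, -0.5]
gripper_width: 0.2
finger_force: 0.0
```

Emit:
move_arm(rows=[[[1, 0, 0, 0, 0, 0, -0.08], [1, 0, 0, 0, 0, 0, -0.08], [1, 0, 0, 0, 0, 0, -0.08], [1, 0, 0, 0, 0, 0, -0.08], [1, 0, 0, 0, 0, 0, -0.08]]])

```text
clock: 2.32
position: [505.1, -110.6, 161.0]
ee_rot: [-2.941, -1.102, 0.001]
wrist_force: [0.0, 0.2, -0.3]
gripper_width: 0.4
finger_force: 0.0
```

Emit:
move_arm(rows=[[[1, 0, 0, 0, 0, 0, -0.08], [1, 0, 0, 0, 0, 0, -0.08], [1, 0, 0, 0, 0, 0, -0.08], [1, 0, 0, 0, 0, 0, -0.08], [1, 0, 0, 0, 0, 0, -0.08]]])

```text
clock: 2.73
position: [505.1, -110.7, 161.2]
ee_rot: [-2.485, -1.922, 0.0]
wrist_force: [0.2, 0.5, 0.1]
gripper_width: 0.1
finger_force: 0.0
```

Emit:
move_arm(rows=[[[1, 0, 0, 0, 0, 0, -0.08], [1, 0, 0, 0, 0, 0, -0.07], [1, 0, 0, 0, 0, 0, 0], [1, 0, 0, 0, 0, 0, 0], [1, 0, 0, 0, 0, 0, 0]]])

```text
clock: 3.15
position: [505.2, -110.5, 161.3]
ee_rot: [-2.263, -2.179, 0.0]
wrist_force: [0.1, -0.1, 0.5]
gripper_width: -0.2
finger_force: 0.0
```

```bash
python3 - <<'E'
from h import *
import pickle
s=readout.sense();m=camera_model("wrist");f=grab_frame("wrist");cv2.imwrite("pics/w2.png",f);pickle.dump(m,open("pics/w2.pkl","wb"));print(s["position"],s["ee_rot"],s["joint_positions"],s["gripper_width"])
E
```

```text
[ 505.20344464 -110.47302889  161.26411587] [-2.26331748e+00 -2.17858411e+00  1.06320889e-04] [-2.15288636e-01  3.15296804e-01 -8.04949084e-02  1.17514407e+00
  1.17949779e-05  1.39365491e+00] -0.21228209741177376
```

View pics/w2.png

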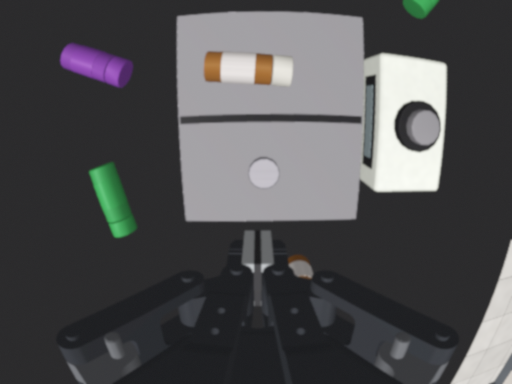

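Line runs along row 119 (cols 181–361), vial at (249,68), tin at (263,172), button at (423,126).

```bash
cat > ms.py <<'E'
from h import *
import pickle
def measure(name="",stored=None):
    if stored: f=cv2.imread(stored+".png");m=pickle.load(open(stored+".pkl","rb"))
    else:
        m=camera_model("wrist");f=grab_frame("wrist");cv2.imwrite(f"pics/{name}.png",f);pickle.dump(m,open(f"pics/{name}.pkl","wb"))
    g=f.astype(int);hs=cv2.cvtColor(f,cv2.COLOR_BGR2HSV)
    pl=lambda P,z:np.array([plane(m,p,z,True)for p in P])
    # station region in pixels (predicted), used to bound masks
    quad=np.array([proj(m,np.array([x,y,6.]),True) for x,y in[(428,62),(614,54),(611,-160),(424,-155)]]).astype(np.int32)
    reg=cv2.fillPoly(np.zeros(f.shape[:2],np.uint8),[quad],1)
    out={"frame":f,"m":m}
    n,l,s,c=cv2.connectedComponentsWithStats(((g.max(2)<90)&(reg>0)).astype(np.uint8))
    ok=[k for k in range(1,n) if s[k][2]>60 and s[k][3]<40]
    if ok:
        k=max(ok,key=lambda k:s[k][4]);yy,xx=np.nonzero(l==k);P=pl(np.c_[xx,yy],6)[:,:2]
        vx,vy,x0,y0=cv2.fitLine(P.astype(np.float32),cv2.DIST_HUBER,0,.1,.01).ravel();d=np.array([vx,vy])*np.sign(vx)
        t=(P-[x0,y0])@d;out["line"]=(np.array([x0,y0])+d*(t.min()+t.max())/2,np.arctan2(d[1],d[0]),np.ptp(t))
    n,l,s,c=cv2.connectedComponentsWithStats(cv2.morphologyEx((((hs[...,1]>70)&(g.max(2)>80)|(g.min(2)>232))&(reg>0)).astype(np.uint8),cv2.MORPH_CLOSE,np.ones((3,3))))
    k=1+np.argmax(s[1:,4]);cn=max(cv2.findContours((l==k).astype(np.uint8),0,1)[0],key=cv2.contourArea)[:,0]
    r=cv2.minAreaRect(pl(cn,21)[:,:2].astype(np.float32));b=cv2.boxPoints(r);e=max([b[1]-b[0],b[2]-b[1]],key=np.linalg.norm);e=e*np.sign(e[0])
    out["vial"]=(np.array(r[0]),np.arctan2(e[1],e[0]),r[1]);out["cn"]=s[k]
    return out
def report(o):
    for k in("line","vial","cn"):
        if k in o:print(k,[np.round(v,3) for v in o[k]])
    if "line" in o:
        c,a,_=o["line"];d=np.array([np.cos(a),np.sin(a)]);n=np.array([-d[1],d[0]]);v=o["vial"][0]-c
        print("vial in station: along",(v@d).round(1),"across",(v@n).round(1),"yaw",round(o["vial"][1]-a,3))
E
python3 - <<'E'
from ms import *
o=measure(stored="pics/w2");report(o)
f=o["frame"];m=o["m"];g=f.astype(int)
print(f[60,236],f[70,285],f[100,250],f[119,250],f[126,423],f[126,405])
mk,s,c=blob((g.mean(2)>95)&(g.mean(2)<200),(424,126));print(s,c)
a=cv2.imread("pics/top0.png")
X=tri([ray(m,c,True),ray(camera_model("top"),(317.7,107.9)),ray(camera_model("scene"),(258.9,290.9))]);print("button",X)
vt=tri([ray(m,proj(m,np.array([*o["vial"][0],21]),True),True),ray(camera_model("top"),(290.2,191.0))]);print("vial tri",vt)
E
```

```text
line [array([519.135, -50.803]), np.float32(-0.03), np.float64(178.109)]
vial [array([515.007,  -3.603]), np.float32(1.459), array([28.477, 15.421])]
cn [np.int32(255), np.int32(54), np.int32(18), np.int32(31), np.int32(487)]
vial in station: along -5.5 across 47.1 yaw 1.489
[216 218 222] [224 230 232] [165 161 163] [56 55 55] [162 158 160] [62 60 61]
[ 394  100   47   53 1143] [422.16622922 126.93350831]
button (array([654.71058046, -55.96763871,  66.41576179]), [1.7, 2.0, 0.5])
vial tri (array([510.55269626,  -3.27040733,  -4.39423253]), [5.7, 5.7])
```

```bash
sed -i 's/>232/>198/; s/g.max(2)<90/g.max(2)<105/; s/(428,62),(614,54),(611,-160),(424,-155)/(420,62),(618,56),(612,-166),(414,-160)/' ms.py
python3 - <<'E'
from ms import *
o=measure(stored="pics/w2");report(o)
f=o["frame"];m=o["m"];g=f.astype(int).mean(2)
print([int(x) for x in g[119,174:190]],[int(x) for x in g[119,352:368]],[int(x) for x in g[100,172:186]],[int(x) for x in g[100,354:370]])
for p in[(181.5,119),(361.5,119),(178,100),(363,100)]:print(plane(m,p,6,True).round(1))
vt=tri([ray(m,proj(m,np.array([*o["vial"][0],21]),True),True),ray(camera_model("top"),(290.2,191.0))]);print("vial tri",vt)
# per-end axis points of vial in top view: button of mat corners
E
```

```text
line [array([520.235, -50.969]), np.float32(-0.029), np.float64(180.324)]
vial [array([500.199,  -1.938]), np.float32(-0.112), array([28.479, 82.554])]
cn [np.int32(204), np.int32(52), np.int32(88), np.int32(33), np.int32(2194)]
vial in station: along -21.4 across 48.4 yaw -0.083
[44, 44, 48, 71, 109, 128, 110, 79, 66, 65, 64, 64, 65, 64, 64, 63] [47, 48, 48, 48, 48, 48, 47, 50, 69, 112, 148, 155, 136, 111, 107, 112] [43, 43, 43, 46, 63, 102, 140, 159, 163, 163, 164, 164, 163, 163] [161, 161, 162, 161, 161, 161, 161, 162, 162, 164, 155, 123, 103, 110, 113, 114]
[430.8 -47.4   6. ]
[615.3 -53.2   6. ]
[428.4 -27.7   6. ]
[616.9 -33.3   6. ]
vial tri (array([500.78046734,  -3.7519034 ,  36.95704533]), [0.2, 0.2])
```

Station centre ≈ (522.7,-51.0), yaw -0.03. The vial sits 24 mm along (wants -15), 48 mm across and 0.08 rad skewed. I'll nudge its end face square first, then roll.

Emit:
move_arm(rows=[[[1, 0.138, -0.094, 0, 0, 0, -0.005], [1, 0.138, -0.094, 0, 0, 0, 0], [1, 0.138, -0.094, 0, 0, 0, 0], [1, 0.138, -0.094, 0, 0, 0, 0], [1, 0, 0, 0.15, 0, 0, 0]]])

```text
clock: 3.62
position: [434.4, 5.9, 135.5]
ee_rot: [2.246, 2.19, 0.011]
wrist_force: [1.8, -0.8, -0.5]
gripper_width: 0.1
finger_force: 0.0
```

Emit:
move_arm(rows=[[[1, 0, 0, 0.18, 0, 0, 0], [1, 0, 0, 0.18, 0, 0, 0], [1, 0, 0, 0, 0, 0, 0], [1, 0, 0, 0, 0, 0, 0]]])

```text
clock: 3.95
position: [431.6, 2.4, 58.3]
ee_rot: [-2.251, -2.186, 0.006]
wrist_force: [-0.0, -1.1, 0.1]
gripper_width: -0.2
finger_force: 0.0
```

```bash
python3 - <<'E'
from ms import *
print(readout.sense()["position"])
f=grab_frame("scene");cv2.imwrite("pics/s1.png",cv2.resize(f[120:330,100:340],None,fx=2.5,fy=2.5,interpolation=2))
E
```

```text
[431.59108653   2.44898102  58.33427313]
```

View pics/s1.png

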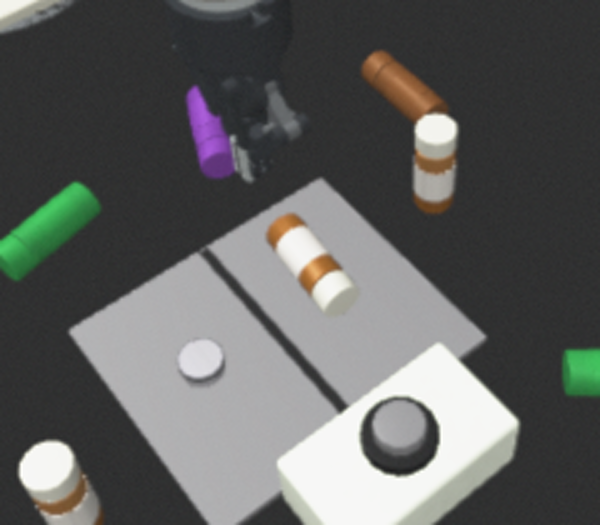

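Closed fingertips (crop (245,175)) hang clear behind the vial's bottom end at (285,225). Descending and nudging.

Emit:
move_arm(rows=[[[1, 0, 0, 0.11, 0, 0, 0], [1, 0, 0, 0.105, 0, 0, 0], [1, 0, 0.03, 0, 0, 0, 0], [1, 0, 0.03, 0, 0, 0, 0], [1, 0, 0, 0, 0, 0, 0]]])

```text
clock: 4.42
position: [449.6, 1.9, 18.7]
ee_rot: [2.251, 2.186, 0.007]
wrist_force: [1.1, 0.9, 0.5]
gripper_width: 0.2
finger_force: 0.0
```

Emit:
move_arm(rows=[[[1, 0, 0.01, 0, 0, 0, 0], [1, 0, 0.01, 0, 0, 0, 0], [1, 0, 0.01, 0, 0, 0, 0], [1, 0, 0.01, 0, 0, 0, 0], [1, 0, 0, 0, 0, 0, 0]]])

```text
clock: 4.83
position: [454.2, 1.8, 16.7]
ee_rot: [2.253, 2.189, 0.001]
wrist_force: [0.3, -0.9, -0.5]
gripper_width: -0.0
finger_force: 0.0
```

```bash
python3 - <<'E'
from ms import *
print(readout.sense()["position"]);o=measure("w3");report(o)
E
```

```text
[454.16250239   1.8406425   16.67259109]
vial [array([513.068,  -3.78 ]), np.float32(-0.092), array([34.074, 93.522])]
cn [np.int32(282), np.int32(223), np.int32(149), np.int32(57), np.int32(6332)]
```

Emit:
move_arm(rows=[[[1, 0, -0.06, 0, 0, 0, 0], [1, 0, 0, -0.19, 0, 0, 0], [1, 0, 0, -0.19, 0, 0, 0], [1, -0.12, 0.09, -0.11, 0, 0, 0], [1, -0.12, 0.09, -0.11, 0, 0, 0]]])

```text
clock: 5.3
position: [476.4, -46.5, 138.5]
ee_rot: [2.249, 2.192, 0.002]
wrist_force: [1.5, -0.4, -0.5]
gripper_width: -0.1
finger_force: 0.0
```

Emit:
move_arm(rows=[[[1, -0.12, 0.09, -0.11, 0, 0, 0], [1, -0.12, 0.06, 0, 0, 0, 0], [1, -0.07, 0, 0, 0, 0, 0], [1, 0, 0, 0, 0, 0, 0], [1, 0, 0, 0, 0, 0, 0]]])

```text
clock: 5.72
position: [503.9, -110.0, 157.9]
ee_rot: [-2.254, -2.187, 0.0]
wrist_force: [-0.4, 1.0, 0.1]
gripper_width: 0.0
finger_force: 0.0
```

```bash
python3 - <<'E'
from ms import *
print(readout.sense()["position"]);o=measure("w4");report(o)
E
```

```text
[ 503.92827513 -110.0346784   157.92957507]
line [array([520.311, -50.747]), np.float32(-0.03), np.float64(180.427)]
vial [array([508.174,  -1.547]), np.float32(-0.087), array([28.591, 82.878])]
cn [np.int32(214), np.int32(51), np.int32(90), np.int32(33), np.int32(2256)]
vial in station: along -13.6 across 48.8 yaw -0.057
```

Along is now about -16 mm (ok), across 48.8, yaw -0.057. On to rolling stroke 1: approach above the vial.

Emit:
move_arm(rows=[[[1, 0.145, 0, 0.12, 0, 0, 0], [1, 0.145, 0, 0.12, 0, 0, 0], [1, 0.145, 0, 0.12, 0, 0, 0], [1, 0.145, 0, 0.12, 0, 0, 0], [1, 0, 0, 0, 0, 0, 0]]])

```text
clock: 6.18
position: [502.9, 11.7, 57.6]
ee_rot: [-2.239, -2.192, 0.008]
wrist_force: [-2.1, -0.2, 0.2]
gripper_width: 0.1
finger_force: 0.0
```

Emit:
move_arm(rows=[[[1, 0, 0, 0.05, 0, 0, 0], [1, 0, 0, 0.05, 0, 0, 0], [1, 0, 0, 0, 0, 0, 0], [1, 0, 0, 0, 0, 0, 0]]])

```text
clock: 6.52
position: [507.4, 5.6, 42.1]
ee_rot: [-2.254, -2.188, 0.001]
wrist_force: [-0.7, -0.4, 0.5]
gripper_width: 0.1
finger_force: 0.0
```

Emit:
move_arm(rows=[[[1, 0, 0, 0.02, 0, 0, 0], [1, 0, 0, 0.005, 0, 0, 0], [1, 0, 0, 0, 0, 0, 0], [1, 0, 0, 0, 0, 0, 0]]])

```text
clock: 6.85
position: [507.9, 5.9, 37.6]
ee_rot: [2.254, 2.188, 0.001]
wrist_force: [0.1, 0.8, 0.8]
gripper_width: 0.0
finger_force: 0.0
```

Emit:
move_arm(rows=[[[1, 0, 0, 0.005, 0, 0, 0], [1, 0, 0, 0, 0, 0, 0]]])

```text
clock: 7.02
position: [507.8, 6.1, 36.4]
ee_rot: [2.253, 2.189, 0.0]
wrist_force: [0.4, 0.5, -0.2]
gripper_width: -0.4
finger_force: 0.0
```

Emit:
move_arm(rows=[[[1, 0, 0, 0.005, 0, 0, 0], [1, 0, 0, 0, 0, 0, 0]]])

```text
clock: 7.18
position: [507.9, 6.3, 35.9]
ee_rot: [2.253, 2.189, 0.001]
wrist_force: [-0.4, 0.4, 3.9]
gripper_width: 0.0
finger_force: 1.9
```

Contact felt at z≈36 with 4 N. Rolling stroke.

Emit:
move_arm(rows=[[[1, 0, 0, 0.003, 0, 0, 0], [1, -0.016, 0, 0, 0, 0, 0], [1, -0.016, 0, 0, 0, 0, 0], [1, -0.016, 0, 0, 0, 0, 0], [1, -0.016, 0, 0, 0, 0, 0]]])

```text
clock: 7.6
position: [506.9, -6.3, 35.8]
ee_rot: [-2.252, -2.189, -0.0]
wrist_force: [-4.2, 0.6, 11.6]
gripper_width: -0.0
finger_force: 5.2
```

Emit:
move_arm(rows=[[[1, -0.016, 0, 0, 0, 0, 0], [1, -0.016, 0, 0, 0, 0, 0], [1, -0.016, 0, 0, 0, 0, 0], [1, -0.016, 0, 0, 0, 0, 0], [1, 0, 0, 0, 0, 0, 0]]])

```text
clock: 8.02
position: [505.8, -19.5, 35.8]
ee_rot: [-2.253, -2.188, 0.002]
wrist_force: [-6.1, 0.0, 10.4]
gripper_width: -0.0
finger_force: 5.8
```

```bash
python3 - <<'E'
from ms import *
print(readout.sense()["position"]);o=measure("w5");report(o)
E
```

```text
[505.77259521 -19.51754069  35.81297752]
vial [array([507.533, -15.467]), np.float32(-0.091), array([32.224, 86.508])]
cn [np.int32(187), np.int32(198), np.int32(146), np.int32(57), np.int32(4702)]
```

View pics/w5.png

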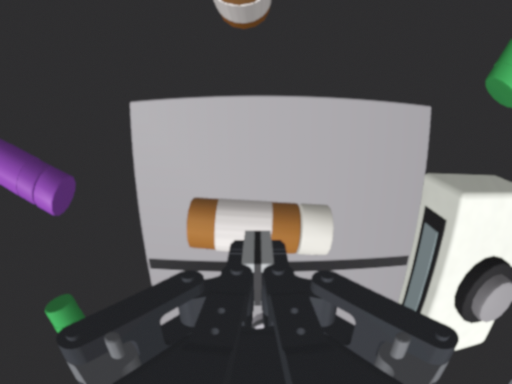

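The vial rolled about 13 mm, half of the finger's 26, and now lies between (188,225) and (331,228). Second stroke.

Emit:
move_arm(rows=[[[1, 0, 0, -0.05, 0, 0, 0], [1, 0.035, 0, 0, 0, 0, 0], [1, 0.03, 0.005, 0, 0, 0, 0], [1, 0, 0, 0.04, 0, 0, 0], [1, 0, 0, 0.01, 0, 0, 0]]])

```text
clock: 8.48
position: [509.9, -5.3, 35.2]
ee_rot: [2.25, 2.19, 0.004]
wrist_force: [-3.7, 1.3, 22.6]
gripper_width: -0.2
finger_force: 11.5
```

Emit:
move_arm(rows=[[[1, 0, 0, 0, 0, 0, 0], [1, 0, 0, 0, 0, 0, 0]]])

```text
clock: 8.65
position: [509.7, -5.7, 35.6]
ee_rot: [2.251, 2.189, 0.004]
wrist_force: [-0.4, 1.0, 9.8]
gripper_width: -0.1
finger_force: 5.0
```

Emit:
move_arm(rows=[[[1, -0.016, 0, 0, 0, 0, 0], [1, -0.016, 0, 0, 0, 0, 0], [1, -0.016, 0, 0, 0, 0, 0], [1, -0.016, 0, 0, 0, 0, 0], [1, -0.016, 0, 0, 0, 0, 0]]])

```text
clock: 9.07
position: [508.4, -22.1, 35.8]
ee_rot: [2.252, 2.189, 0.002]
wrist_force: [-3.7, 0.6, 14.3]
gripper_width: 0.0
finger_force: 7.1
```

Emit:
move_arm(rows=[[[1, -0.016, 0, 0, 0, 0, 0], [1, -0.016, 0, 0, 0, 0, 0], [1, -0.016, 0, 0, 0, 0, 0], [1, -0.016, 0, 0, 0, 0, 0], [1, 0, 0, 0, 0, 0, 0]]])

```text
clock: 9.48
position: [507.2, -35.3, 35.7]
ee_rot: [-2.253, -2.189, 0.0]
wrist_force: [-4.4, 0.2, 15.9]
gripper_width: 0.1
finger_force: 7.8
```

Emit:
move_arm(rows=[[[1, 0, 0, -0.1, 0, 0, 0], [1, -0.12, 0, -0.15, 0, 0, 0], [1, -0.12, 0, -0.15, 0, 0, 0], [1, -0.12, 0, -0.15, 0, 0, 0], [1, 0, 0, 0, 0, 0, 0]]])

```text
clock: 9.9
position: [509.1, -111.1, 149.9]
ee_rot: [2.25, 2.178, 0.007]
wrist_force: [0.6, 0.0, 0.5]
gripper_width: -0.1
finger_force: 0.0
```

Emit:
move_arm(rows=[[[1, 0, 0, 0, 0, 0, 0], [1, 0, 0, 0, 0, 0, 0]]])

```text
clock: 10.07
position: [504.7, -106.8, 143.4]
ee_rot: [-2.252, -2.188, 0.001]
wrist_force: [0.1, 0.2, -0.9]
gripper_width: -0.0
finger_force: 0.0
```

```bash
python3 - <<'E'
from ms import *
print(readout.sense()["position"]);o=measure("w6");report(o)
E
```

```text
[ 504.66631299 -106.78839083  143.37445302]
line [array([520.087, -51.097]), np.float32(-0.028), np.float64(180.076)]
vial [array([505.36 , -29.781]), np.float32(-0.104), array([28.982, 83.12 ])]
cn [np.int32(209), np.int32(83), np.int32(94), np.int32(36), np.int32(2447)]
vial in station: along -15.3 across 20.9 yaw -0.075
```

Across 20.9, yaw -0.075. Third stroke to about 5 mm, then a final trim.

Emit:
move_arm(rows=[[[1, 0.106, 0, 0.122, 0, 0, 0], [1, 0.106, 0, 0.122, 0, 0, 0], [1, 0.106, 0, 0.122, 0, 0, 0], [1, 0.106, 0, 0.122, 0, 0, 0], [1, 0, 0, 0, 0, 0, 0]]])

```text
clock: 10.53
position: [501.9, -18.1, 40.6]
ee_rot: [-2.239, -2.188, 0.012]
wrist_force: [-0.7, -0.3, -0.6]
gripper_width: -0.3
finger_force: 0.0
```

Emit:
move_arm(rows=[[[1, 0, 0, 0, 0, 0, 0], [1, 0, 0, 0.03, 0, 0, 0], [1, 0, 0, 0.01, 0, 0, 0], [1, 0, 0, 0, 0, 0, 0]]])

```text
clock: 10.87
position: [508.1, -23.0, 39.2]
ee_rot: [2.254, 2.188, 0.0]
wrist_force: [0.3, 1.2, 0.3]
gripper_width: -0.2
finger_force: 0.0
```

Emit:
move_arm(rows=[[[1, 0.005, 0, 0.012, 0, 0, 0], [1, 0, 0, 0, 0, 0, 0], [1, 0, 0, 0.006, 0, 0, 0], [1, 0, 0, 0, 0, 0, 0]]])

```text
clock: 11.2
position: [508.4, -21.6, 36.0]
ee_rot: [2.253, 2.188, 0.001]
wrist_force: [0.5, -0.2, 1.4]
gripper_width: -0.1
finger_force: 0.6
```

Emit:
move_arm(rows=[[[1, 0, 0, 0.005, 0, 0, 0], [1, -0.016, 0, 0, 0, 0, -0.01], [1, -0.016, 0, 0, 0, 0, -0.01], [1, -0.016, 0, 0, 0, 0, -0.01], [1, -0.016, 0, 0, 0, 0, -0.01]]])

```text
clock: 11.62
position: [507.3, -34.1, 35.8]
ee_rot: [-2.185, -2.256, 0.0]
wrist_force: [-4.5, 0.7, 11.2]
gripper_width: -0.2
finger_force: 5.6
```

Emit:
move_arm(rows=[[[1, -0.016, 0, 0, 0, 0, -0.01], [1, -0.016, 0, 0, 0, 0, -0.01], [1, -0.016, 0, 0, 0, 0, -0.01], [1, -0.016, 0, 0, 0, 0, -0.01], [1, -0.016, 0, 0, 0, 0, 0]]])

```text
clock: 12.03
position: [507.1, -50.0, 35.8]
ee_rot: [-2.116, -2.319, 0.002]
wrist_force: [-7.3, 0.7, 14.3]
gripper_width: -0.2
finger_force: 7.1
```

Emit:
move_arm(rows=[[[1, 0, 0, 0, 0, 0, 0], [1, 0, 0, -0.1, 0, 0, 0], [1, -0.1, 0, -0.15, 0, 0, 0.04], [1, -0.1, 0, -0.15, 0, 0, 0.04], [1, -0.1, 0, -0.15, 0, 0, 0]]])

```text
clock: 12.45
position: [510.4, -110.3, 145.6]
ee_rot: [-2.254, -2.188, 0.0]
wrist_force: [0.1, -0.7, 0.4]
gripper_width: 0.0
finger_force: 0.0
```

Emit:
move_arm(rows=[[[1, 0, 0, 0, 0, 0, 0], [1, 0, 0, 0, 0, 0, 0], [1, 0, 0, 0, 0, 0, 0]]])

```text
clock: 12.7
position: [510.1, -109.9, 144.1]
ee_rot: [-2.253, -2.188, 0.0]
wrist_force: [-0.2, 0.3, -0.8]
gripper_width: -0.4
finger_force: 0.0
```

```bash
python3 - <<'E'
from ms import *
print(readout.sense()["position"]);o=measure("w7");report(o)
E
```

```text
[ 510.13520945 -109.88798173  144.06212417]
line [array([579.509, -52.658]), np.float32(-0.021), np.float64(62.498)]
vial [array([503.464, -43.89 ]), np.float32(-0.086), array([28.132, 83.091])]
cn [np.int32(201), np.int32(96), np.int32(94), np.int32(34), np.int32(2364)]
vial in station: along -76.2 across 7.1 yaw -0.065
```

Across ≈6.7 mm, yaw ≈ -0.057. Trim: spread fingers beside the vial and roll it the last millimetres square to the line.

Emit:
move_arm(rows=[[[0.42, 0.1325, -0.011, 0.105, 0, 0, 0], [0.42, 0.1325, -0.011, 0.105, 0, 0, 0], [0.42, 0.1325, -0.011, 0.105, 0, 0, 0], [0.42, 0.1325, -0.011, 0.105, 0, 0, 0], [0.42, 0, 0, 0, 0, 0, 0]]])

```text
clock: 13.17
position: [499.3, 0.8, 54.8]
ee_rot: [-2.239, -2.189, 0.011]
wrist_force: [-1.4, -0.1, 0.5]
gripper_width: 49.5
finger_force: 0.0
```

Emit:
move_arm(rows=[[[0.42, 0, 0, 0, 0, 0, 0], [0.42, 0, 0, 0.1, 0, 0, 0], [0.42, 0, 0, 0, 0, 0, 0], [0.42, 0, 0, 0, 0, 0, 0]]])

```text
clock: 13.5
position: [503.9, -4.2, 40.0]
ee_rot: [-2.253, -2.187, 0.003]
wrist_force: [-0.1, -0.2, 1.7]
gripper_width: 50.0
finger_force: 0.0
```

```bash
python3 - <<'E'
from ms import *
print(readout.sense()["position"]);f=grab_frame("wrist");cv2.imwrite("pics/w8.png",f)
E
```

```text
[503.90345765  -4.21761886  39.96413842]
```

View pics/w8.png

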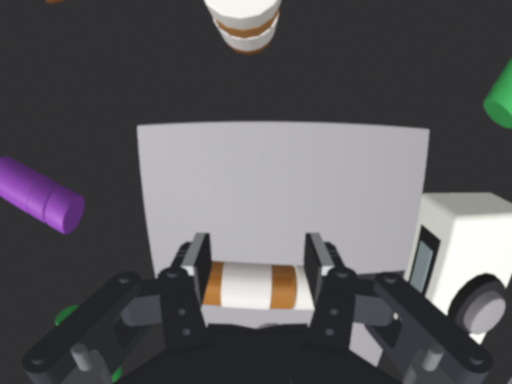

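Spread fingertips at (202,240) and (315,240) stand on the +y side of the vial (row 285). Lowering, then pushing.

Emit:
move_arm(rows=[[[0.42, 0, 0, 0.08, 0, 0, 0], [0.42, 0, 0, 0.06, 0, 0, 0], [0.42, 0, 0, 0, 0, 0, 0], [0.42, 0, 0, 0, 0, 0, 0]]])

```text
clock: 13.88
position: [504.9, -4.3, 13.0]
ee_rot: [-2.254, -2.188, 0.0]
wrist_force: [0.5, 0.5, -0.3]
gripper_width: 49.3
finger_force: 0.0
```

Emit:
move_arm(rows=[[[0.42, -0.02, 0, 0, 0, 0, 0], [0.42, -0.02, 0, 0, 0, 0, 0], [0.42, -0.02, 0, 0, 0, 0, 0], [0.42, 0, 0, 0, 0, 0, 0]]])

```text
clock: 14.22
position: [505.0, -16.7, 13.2]
ee_rot: [2.254, 2.187, 0.001]
wrist_force: [0.5, -0.2, -0.3]
gripper_width: 49.5
finger_force: 0.0
```

Emit:
move_arm(rows=[[[0.42, -0.01, 0, 0, 0, 0, 0], [0.42, -0.01, 0, 0, 0, 0, 0], [0.42, -0.005, 0, 0, 0, 0, 0], [0.42, 0, 0, 0, 0, 0, 0], [0.42, 0, 0, 0, 0, 0, 0]]])

```text
clock: 14.63
position: [504.4, -20.8, 12.5]
ee_rot: [-2.253, -2.189, 0.0]
wrist_force: [-0.8, -0.8, -0.5]
gripper_width: 49.5
finger_force: 0.0
```

```bash
python3 - <<'E'
from ms import *
print(readout.sense()["position"]);f=grab_frame("wrist");cv2.imwrite("pics/w9.png",f)
m=camera_model("top");f=grab_frame("top");cv2.imwrite("pics/t9.png",f)
c=cv2.hconcat([cv2.resize(f[125:240,250:380],None,fx=3,fy=3,interpolation=2),cv2.resize(cv2.imread("pics/w9.png")[180:320,130:420],(390,345))]);cv2.imwrite("pics/c9.png",c)
E
```

```text
[504.3612387  -20.79365485  12.4862296 ]
```

View pics/c9.png

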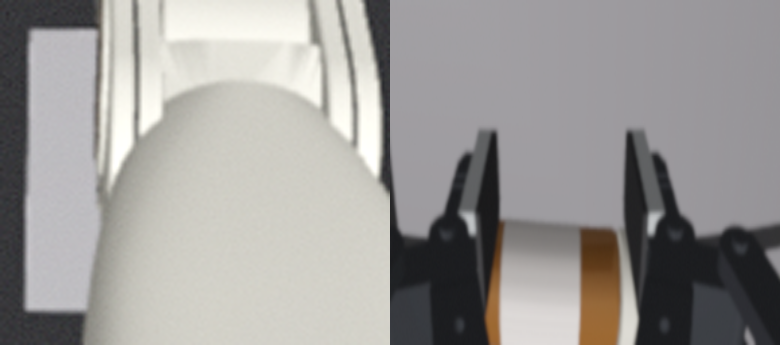

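Fingers are now about at the vial's side (vial edge at crop rows 218–228). Pushing 4 mm more slowly, then back off to measure.

Emit:
move_arm(rows=[[[0.42, -0.005, 0, 0, 0, 0, 0], [0.42, -0.005, 0, 0, 0, 0, 0], [0.42, -0.005, 0, 0, 0, 0, 0], [0.42, -0.005, 0, 0, 0, 0, 0], [0.42, 0, 0, 0, 0, 0, 0]]])

```text
clock: 15.15
position: [504.3, -25.0, 12.5]
ee_rot: [2.253, 2.189, -0.0]
wrist_force: [-0.5, -0.1, 1.0]
gripper_width: 49.3
finger_force: 0.0
```

Emit:
move_arm(rows=[[[0.42, 0, 0, 0, 0, 0, 0], [0.42, 0.05, 0, 0, 0, 0, 0], [0.42, 0.05, 0, 0, 0, 0, 0], [0.42, 0, 0, -0.15, 0, 0, 0], [0.42, 0, 0, -0.15, 0, 0, 0]]])

```text
clock: 15.57
position: [502.6, -3.2, 71.3]
ee_rot: [-2.248, -2.188, 0.006]
wrist_force: [1.7, -0.4, -0.0]
gripper_width: 49.4
finger_force: 0.0
```

Emit:
move_arm(rows=[[[0.42, -0.1, 0, -0.15, 0, 0, 0], [0.42, -0.17, 0, -0.1, 0, 0, 0], [0.42, -0.17, 0, -0.1, 0, 0, 0], [0.42, -0.11, 0, 0, 0, 0, 0], [1, 0, 0, 0, 0, 0, 0]]])

```text
clock: 15.98
position: [503.1, -117.6, 144.4]
ee_rot: [2.254, 2.182, 0.002]
wrist_force: [0.2, -0.1, -1.0]
gripper_width: 38.6
finger_force: 0.0
```

Emit:
move_arm(rows=[[[1, 0, 0, 0, 0, 0, 0], [1, 0, 0, 0, 0, 0, 0], [1, 0, 0, 0, 0, 0, 0]]])

```text
clock: 16.23
position: [501.2, -113.3, 141.8]
ee_rot: [-2.25, -2.19, 0.001]
wrist_force: [0.4, 0.5, 0.7]
gripper_width: 1.2
finger_force: 0.0
```

```bash
python3 - <<'E'
from ms import *
print(readout.sense()["position"]);o=measure("w10");o.pop("line",0);o["line"]=(np.array([522.7,-51.1]),-.029,0);report(o)
E
```

```text
[ 501.24424744 -113.25872987  141.77881938]
line [array([522.7, -51.1]), np.float64(-0.029), np.int64(0)]
vial [array([503.463, -52.702]), np.float32(-0.068), array([28.238, 83.554])]
cn [np.int32(211), np.int32(102), np.int32(95), np.int32(34), np.int32(2468)]
vial in station: along -19.2 across -2.2 yaw -0.039
```

Now across -2.2, along -19.2, yaw -0.039. One small end nudge (also squares the yaw), then a fine roll back of 2 mm.

Emit:
move_arm(rows=[[[1, 0.085, -0.111, 0.1, 0, 0, 0], [1, 0.085, -0.111, 0.1, 0, 0, 0], [1, 0.085, -0.111, 0.1, 0, 0, 0], [1, 0, 0, 0, 0, 0, 0], [1, 0, 0, 0, 0, 0, 0]]])

```text
clock: 16.7
position: [432.7, -59.8, 80.5]
ee_rot: [-2.246, -2.189, 0.006]
wrist_force: [0.6, 0.5, 0.6]
gripper_width: 0.3
finger_force: 0.0
```

Emit:
move_arm(rows=[[[1, 0, 0, 0.16, 0, 0, 0], [1, 0, 0, 0.16, 0, 0, 0], [1, 0, 0, 0, 0, 0, 0], [1, 0, 0, 0, 0, 0, 0]]])

```text
clock: 17.03
position: [436.2, -61.5, 18.0]
ee_rot: [-2.251, -2.188, 0.003]
wrist_force: [0.6, -0.3, 0.4]
gripper_width: 0.2
finger_force: 0.0
```

Emit:
move_arm(rows=[[[1, 0, 0.04, 0, 0, 0, 0], [1, 0, 0.02, 0, 0, 0, 0], [1, 0, 0.01, 0, 0, 0, 0], [1, 0, 0.01, 0, 0, 0, 0], [1, 0, 0.008, 0, 0, 0, 0]]])

```text
clock: 17.45
position: [455.2, -62.5, 19.4]
ee_rot: [2.252, 2.188, 0.001]
wrist_force: [-1.1, -0.4, 0.3]
gripper_width: 0.1
finger_force: 0.3
```

Emit:
move_arm(rows=[[[1, 0, 0, 0, 0, 0, 0], [1, 0, 0, 0, 0, 0, 0], [1, 0, -0.08, 0, 0, 0, 0], [1, 0, 0, -0.18, 0, 0, 0], [1, 0, 0, -0.18, 0, 0, 0]]])

```text
clock: 17.87
position: [433.8, -61.3, 88.9]
ee_rot: [-2.248, -2.184, 0.009]
wrist_force: [1.8, 0.2, -0.1]
gripper_width: 0.1
finger_force: 0.0
```

Emit:
move_arm(rows=[[[1, -0.09, 0.12, -0.09, 0, 0, 0], [1, -0.09, 0.12, -0.09, 0, 0, 0], [1, -0.08, 0.1, -0.09, 0, 0, 0], [1, 0, 0, 0, 0, 0, 0], [1, 0, 0, 0, 0, 0, 0]]])

```text
clock: 18.28
position: [506.0, -116.7, 145.4]
ee_rot: [2.253, 2.186, 0.003]
wrist_force: [-1.0, -0.0, -1.3]
gripper_width: -0.0
finger_force: 0.0
```

```bash
python3 - <<'E'
from ms import *
print(readout.sense()["position"]);o=measure("w11");print(o.pop("line",0));o["line"]=(np.array([522.7,-51.1]),-.029,0);report(o)
E
```

```text
[ 506.04996937 -116.71370692  145.44552211]
(array([ 571.52814065, -163.04175431]), np.float32(-0.046340674), np.float64(80.14983233112528))
line [array([522.7, -51.1]), np.float64(-0.029), np.int64(0)]
vial [array([508.7  , -52.188]), np.float32(-0.052), array([28.171, 83.476])]
cn [np.int32(211), np.int32(98), np.int32(94), np.int32(33), np.int32(2275)]
vial in station: along -14.0 across -1.5 yaw -0.023
```

```bash
python3 - <<'E'
from ms import *
o=measure(stored="pics/w11");m=o["m"];f=o["frame"];g=f.astype(float).mean(2)
P=[]
for X in list(range(436,460,3))+list(range(558,610,4)):
    p=proj(m,np.array([X,-51.1-.029*(X-522.7),6.]),True);c=int(round(p[0]));r=np.arange(int(p[1])-9,int(p[1])+10)
    w=np.clip(130-g[r,c],0,None);P.append(plane(m,(c,(w*r).sum()/w.sum()),6,True)[:2])
P=np.array(P);k=np.polyfit(P[:,0],P[:,1],1);print(P.round(1).tolist());v=o["vial"]
print(k[0],np.polyval(k,v[0][0]),"across",v[0][1]-np.polyval(k,v[0][0]),"yaw",v[1]-k[0])
# same check in top view, axis height 21
t=camera_model("top");a=grab_frame("top");cv2.imwrite("pics/t11.png",a)
g3=a.astype(int);hs=cv2.cvtColor(a,cv2.COLOR_BGR2HSV)
q=np.array([proj(t,np.array([x,y,21.]),False) for x,y in[(460,-25),(557,-25),(557,-78),(460,-78)]]).astype(np.int32)
rg=cv2.fillPoly(np.zeros(a.shape[:2],np.uint8),[q],1)
mk=cv2.morphologyEx((((hs[...,1]>60)|(g3.min(2)>240))&(rg>0)).astype(np.uint8),cv2.MORPH_CLOSE,np.ones((3,3)))
ys,xs=np.nonzero(mk);print("top n",len(xs),plane(t,(xs.mean(),ys.mean()),21).round(1),"line y there",np.interp(plane(t,(xs.mean(),ys.mean()),21)[0],[446,597],[-49.9,-54.4]))
E
```

```text
[[436.5, -48.4], [439.5, -48.5], [442.4, -48.7], [445.4, -48.8], [448.3, -48.9], [451.3, -49.0], [454.2, -49.1], [457.1, -49.1], [558.4, -52.1], [562.3, -52.2], [566.2, -52.4], [570.1, -52.5], [574.0, -52.5], [578.0, -52.6], [582.0, -52.7], [586.0, -52.8], [590.1, -53.0], [594.2, -53.1], [598.3, -53.2], [602.4, -53.3], [605.6, -53.5]]
-0.029068623252549473 -50.61756828997213 across -1.5701758506528734 yaw -0.023241850964388546
top n 220 [499.2 -53.1  21. ] line y there -51.48551242216158
```

Both views agree: 1.6 mm past the line. Fine roll back.

Emit:
move_arm(rows=[[[1, 0.08, 0, 0.12, 0, 0, 0], [1, 0.08, 0, 0.13, 0, 0, 0], [1, 0.08, 0, 0.13, 0, 0, 0], [1, 0.08, 0, 0.12, 0, 0, 0], [1, 0, 0, 0, 0, 0, 0]]])

```text
clock: 18.8
position: [500.0, -48.4, 38.9]
ee_rot: [-2.241, -2.186, 0.012]
wrist_force: [-1.8, -0.6, -0.7]
gripper_width: 0.1
finger_force: 0.0
```

Emit:
move_arm(rows=[[[1, 0, 0, 0, 0, 0, 0], [1, 0, 0, 0, 0, 0, 0], [1, 0, 0, 0.02, 0, 0, 0], [1, 0, 0, 0, 0, 0, 0]]])

```text
clock: 19.13
position: [507.3, -52.5, 41.3]
ee_rot: [2.253, 2.187, 0.002]
wrist_force: [-0.2, -0.2, 0.1]
gripper_width: 0.3
finger_force: 0.0
```

Emit:
move_arm(rows=[[[1, 0, 0, 0.018, 0, 0, 0], [1, 0, 0, 0.009, 0, 0, 0], [1, 0, 0, 0, 0, 0, 0], [1, 0, 0, 0, 0, 0, 0]]])

```text
clock: 19.47
position: [507.1, -52.3, 36.0]
ee_rot: [2.253, 2.188, 0.001]
wrist_force: [-0.5, -0.1, 4.1]
gripper_width: -0.0
finger_force: 2.4
```

Emit:
move_arm(rows=[[[1, 0, 0, 0.003, 0, 0, 0], [1, 0, 0, 0, 0, 0, 0]]])

```text
clock: 19.63
position: [507.2, -52.2, 35.9]
ee_rot: [2.253, 2.188, 0.002]
wrist_force: [-2.3, 0.7, 10.0]
gripper_width: 0.1
finger_force: 4.5
```

Emit:
move_arm(rows=[[[1, 0.006, 0, 0, 0, 0, 0], [1, 0.006, 0, 0, 0, 0, 0], [1, 0.005, 0, 0, 0, 0, 0], [1, 0, 0, 0, 0, 0, 0], [1, 0, 0, 0, 0, 0, 0]]])

```text
clock: 20.05
position: [507.3, -48.6, 35.9]
ee_rot: [2.252, 2.188, 0.002]
wrist_force: [-2.7, 0.3, 9.3]
gripper_width: 0.1
finger_force: 4.5
```

Emit:
move_arm(rows=[[[1, 0, 0, -0.1, 0, 0, 0], [1, -0.08, 0, -0.14, 0, 0, 0], [1, -0.08, 0, -0.14, 0, 0, 0], [1, -0.08, 0, -0.14, 0, 0, 0], [1, -0.05, 0, 0, 0, 0, 0]]])

```text
clock: 20.47
position: [508.6, -108.6, 144.3]
ee_rot: [2.248, 2.182, 0.009]
wrist_force: [1.0, -1.0, 0.1]
gripper_width: 0.3
finger_force: 0.0
```

Emit:
move_arm(rows=[[[1, 0, 0, 0, 0, 0, 0], [1, 0, 0, 0, 0, 0, 0], [1, 0, 0, 0, 0, 0, 0]]])

```text
clock: 20.72
position: [503.8, -105.8, 137.0]
ee_rot: [-2.251, -2.187, 0.002]
wrist_force: [-0.6, -1.0, -0.2]
gripper_width: 0.1
finger_force: 0.0
```

```bash
python3 - <<'E'
from ms import *
print(readout.sense()["position"]);o=measure("w12");o["line"]=(np.array([522.7,-51.05]),-.029,0);report(o)
f=o["frame"];m=o["m"];g=f.astype(float).mean(2)
# button cap disc in this frame, triangulated with the scene and top views
p=proj(m,np.array([655,-56,66.]),True);mk,s,c=blob((g>95)&(g<200),p);print(s,c,p)
cn=max(cv2.findContours(mk,0,1)[0],key=cv2.contourArea);print(cv2.fitEllipse(cn))
for z in(62,66,70):print(z,plane(m,c,z,True).round(1))
E
```

```text
[ 503.78272437 -105.81537344  137.04298795]
line [array([522.7 , -51.05]), np.float64(-0.029), np.int64(0)]
vial [array([508.447, -50.381]), np.float32(-0.034), array([28.207, 83.957])]
cn [np.int32(213), np.int32(109), np.int32(97), np.int32(33), np.int32(2378)]
vial in station: along -14.3 across 0.3 yaw -0.005
[ 408  108   50   57 1263] [438.42913698 137.44101346] [440.05933772 138.79275756]
((432.4481201171875, 135.57675170898438), (49.47037124633789, 56.26374053955078), 178.68858337402344)
62 [655.9 -55.4  62. ]
66 [653.2 -54.9  66. ]
70 [650.4 -54.5  70. ]
```

Vial placed: across 0.3 mm, yaw -0.005, along -14.3. Now the button, at (655,-55).

Emit:
move_arm(rows=[[[1, 0.055, 0.15, 0, 0, 0, 0], [1, 0.055, 0.15, 0, 0, 0, 0], [1, 0.055, 0.15, 0, 0, 0, 0], [1, 0.055, 0.15, 0, 0, 0, 0], [1, 0.056, 0.148, 0, 0, 0, 0]]])

```text
clock: 21.18
position: [656.5, -53.9, 136.8]
ee_rot: [-2.25, -2.189, 0.003]
wrist_force: [1.2, -0.6, 0.7]
gripper_width: 0.1
finger_force: 0.0
```

Emit:
move_arm(rows=[[[1, 0, 0, 0.13, 0, 0, 0], [1, 0, 0, 0.13, 0, 0, 0], [1, 0, 0, 0, 0, 0, 0], [1, 0, 0, 0, 0, 0, 0]]])

```text
clock: 21.52
position: [653.4, -54.5, 83.1]
ee_rot: [-2.248, -2.186, 0.008]
wrist_force: [-0.2, 0.1, -0.0]
gripper_width: -0.2
finger_force: 0.0
```

Emit:
move_arm(rows=[[[1, 0, 0.005, 0.04, 0, 0, 0], [1, 0, 0, 0.01, 0, 0, 0], [1, 0, 0, 0.01, 0, 0, 0], [1, 0, 0, 0, 0, 0, 0], [1, 0, 0, 0, 0, 0, 0]]])

```text
clock: 21.93
position: [657.4, -55.8, 75.5]
ee_rot: [2.253, 2.188, 0.001]
wrist_force: [-0.8, -0.2, 0.3]
gripper_width: 0.2
finger_force: 0.0
```

Emit:
move_arm(rows=[[[1, 0, 0, 0.01, 0, 0, 0], [1, 0, 0, 0, 0, 0, 0], [1, 0, 0, 0, 0, 0, 0]]])

```text
clock: 22.18
position: [657.1, -55.7, 72.7]
ee_rot: [2.253, 2.189, 0.0]
wrist_force: [0.3, 1.0, 0.1]
gripper_width: -0.2
finger_force: 0.0
```

Emit:
move_arm(rows=[[[1, 0, 0, 0.01, 0, 0, 0], [1, 0, 0, 0, 0, 0, 0], [1, 0, 0, 0, 0, 0, 0]]])

```text
clock: 22.43
position: [657.4, -55.6, 70.9]
ee_rot: [2.253, 2.189, 0.001]
wrist_force: [-1.3, 0.1, 1.6]
gripper_width: -0.0
finger_force: 1.0
```

Emit:
move_arm(rows=[[[1, 0, -0.01, 0, 0, 0, 0], [1, 0, 0, 0.01, 0, 0, 0], [1, 0, 0, 0.01, 0, 0, 0], [1, 0, 0, 0, 0, 0, 0], [1, 0, 0, 0, 0, 0, 0]]])

```text
clock: 22.85
position: [655.8, -55.6, 67.1]
ee_rot: [2.252, 2.188, 0.002]
wrist_force: [1.9, 0.3, 4.2]
gripper_width: -0.0
finger_force: 2.1
```

Emit:
move_arm(rows=[[[1, 0, 0, 0.006, 0, 0, 0], [1, 0, 0, 0, 0, 0, 0], [1, 0, 0, 0, 0, 0, 0]]])

```text
clock: 23.1
position: [655.8, -55.6, 66.1]
ee_rot: [2.252, 2.188, 0.002]
wrist_force: [1.2, 0.0, 4.8]
gripper_width: -0.0
finger_force: 2.9
```

Emit:
move_arm(rows=[[[1, 0, 0, 0.005, 0, 0, 0], [1, 0, 0, 0, 0, 0, 0], [1, 0, 0, 0, 0, 0, 0]]])

```text
clock: 23.35
position: [655.8, -55.6, 66.0]
ee_rot: [2.252, 2.188, 0.002]
wrist_force: [0.4, 0.1, 10.3]
gripper_width: -0.1
finger_force: 4.8
```

Bottomed out (no travel, force doubled). A touch more, hold, then release and retreat.

Emit:
move_arm(rows=[[[1, 0, 0, 0.004, 0, 0, 0], [1, 0, 0, 0, 0, 0, 0], [1, 0, 0, 0, 0, 0, 0]]])

```text
clock: 23.6
position: [655.8, -55.6, 66.0]
ee_rot: [2.252, 2.188, 0.003]
wrist_force: [-1.9, -0.2, 12.4]
gripper_width: 0.4
finger_force: 6.4
```

Emit:
move_arm(rows=[[[1, 0, 0, -0.05, 0, 0, 0], [1, 0, 0, -0.1, 0, 0, 0], [1, 0, 0, -0.15, 0, 0, 0], [1, -0.15, -0.13, 0, 0, 0, 0], [1, -0.15, -0.13, 0, 0, 0, 0]]])

```text
clock: 24.02
position: [602.6, -113.2, 124.8]
ee_rot: [2.247, 2.192, 0.003]
wrist_force: [0.1, -1.1, 0.3]
gripper_width: -0.0
finger_force: 0.0
```

Emit:
move_arm(rows=[[[1, 0, -0.18, 0, 0, 0, 0], [1, 0, -0.18, 0, 0, 0, 0], [1, 0, -0.13, 0, 0, 0, 0], [1, 0, 0, 0, 0, 0, 0], [1, 0, 0, 0, 0, 0, 0]]])

```text
clock: 24.43
position: [501.0, -111.0, 122.9]
ee_rot: [-2.252, -2.186, 0.003]
wrist_force: [0.2, -0.5, 0.7]
gripper_width: 0.3
finger_force: 0.0
```

```bash
python3 - <<'E'
from ms import *
print(readout.sense()["position"]);o=measure("w13");o["line"]=(np.array([522.7,-51.05]),-.029,0);report(o)
cv2.imwrite("pics/s13.png",grab_frame("scene"))
E
```

```text
[ 501.01485911 -110.99293036  122.92216091]
line [array([522.7 , -51.05]), np.float64(-0.029), np.int64(0)]
vial [array([508.73 , -50.273]), np.float32(-0.046), array([28.454, 83.514])]
cn [np.int32(214), np.int32(102), np.int32(102), np.int32(36), np.int32(2585)]
vial in station: along -14.0 across 0.4 yaw -0.017
```

View pics/w13.png

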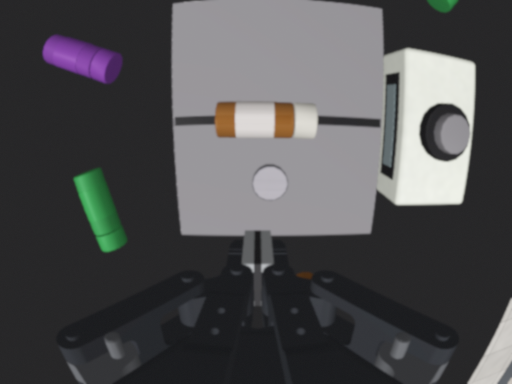

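The vial lies centred over the line (267,120), the tin at (270,182) has not moved, and the button is back up at (452,132). Handing in.

```bash
python3 -c "
from cell import workorder;print(workorder.hand_in())"
```

```text
the job is handed in; nothing more can be done
None
```

The vial lies on the line, by the last camera measurement 0.4 mm off its centreline, 1 mm from its place along it and 0.02 rad off parallel; I rolled it by its top except for two short end-face nudges and one side push to trim it. I then pressed the button to its stop and released it, left the tin and upright vials alone, and handed the job in at about 24.5 s.

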